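Let down the tablet press

ROBOT

A 6-joint arm with a two-finger parallel gripper is mounted at the origin on the work surface. World frame = base frame: x ahead of the robot, y to its left, z up, the work surface at z = 0. Lengths are in mm, angles in rad, forces in N, time in s.
With the tool pointing down it reaches from about 350 to 925 mm from the base axis. Payload 6.4 kg.
Tool frame: the origin (TCP) lies at the very end of the fingers, on their centre line; the grasp point (between the pads) lies 19 mm behind it; z points along the fingers, y is the line along which they close (so a half turn about z gives the same grasp; the last joint's range is limited). The gripper opens to 85 mm and grips with 20 to 120 N. Pads are 22 mm wide; open, the fingers measure 114 mm over their backs; the gripper's body (76 mm by 85 mm) begins 54 mm behind the grasp point. The pads swing forward as they close: fully open they stand 13 mm farther back than shut.
Start: joints at [1.004, 0.245, 1.558, -0, 1.339, -0.174], TCP at [248.803, 600.509, 231.29] pointing down, gripper open.
Joint ranges: [-3.13, 3.13], [-1.02, 2.26], [0.13, 2.54], [-0.95, 4.09], [0.21, 2.88], [-2.74, 2.74]. Speed limits (rad/s): [2.57, 2.57, 3.14, 3.14, 3.14, 3.14].

INTERFACE

Orientations are given as a unit quaternion [w, x, y, z].
In Python, from plant import env gives the robot as it stands. Calls block until the motion is done:
- env.move_pose(position, orientation): joint-space move of the TCP to a pose.
- env.move_straight(position, rotation=None, vel=150): straight line of the TCP; rotation=None keeps the orientation; vel is the mean speed in mm/s.
- env.move_joints(angles): joint-space move.
- env.command_gripper(opening, grasp_force=None): finger opening in mm; grasp_force is the grip in N (None keeps the last); returns when the fingers have stopped.
- env.dwell(seconds).
- env.solve_ik(position, orientation): joint angles nearest the present ones, or None.
- env.read_state(): the state.
- env.grab_frame(name): name is "scene" or "top" or "wrist"; returns a dict with "pixels" (400x640x3 uint8, red, green, blue), "intrinsics" (3x3 intrinsics, pixels), "R" (3x3) and "t" (3): a world point X has camera coordinates R X + t. Camera axes: x right, y down, z forward; pixel columns grow to the right and rows downward; lengths in mm; the calibration is good to about 2 mm. A picture is of the moment at which its call begins. There is no depth.
A pose or a line that the arm cannot do raises env.PlanningError and nothing moves.
- env.job_done(): hands the job in; it is judged then, once.
Trained networks look in a picture, given as the dict that the camera call returned (one of the last four; its "shot" number tells which), for a name from the list of things; names that differ only in an ending like _2 or _b are one class to them, and where a whole thing is asked for, a point or a joint stands for the part that bears it (a point fixed in the world has none). Each returns a list of dicts, best first, with "confidence" (0 to 1); they miss things now and then, are a little off and sometimes report something else, mostly with a low value. They report only what shows in the picture. A call takes as long as a camera call.
- env.boxes_of(picture, thing): "centre" ([x, y, z] in mm, in world coordinates, good to about 4 mm: the middle of the surface that is visible of it).
- env.regions_of(picture, thing): "mask" (400x640 bool, what is visible of it).
The state is a dict: "time": time; "joints": joint angles; "joint_vel": joint speeds; "tau": joint torques, N m; "ee_pos": TCP position; "tcp_rot": TCP orientation; "ft_force": force on the tool from outside, world axes, zero at the start; "ft_torque": the same for the moment, N m; "grip_width": finger opening in mm; "finger_force": force on a finger pad.
Only numpy, scipy, OpenCV 4.12 (cv2) and the standard library are available. Lean on these libraries where they do the work, as an engineer would, in place of code of your own. Each camera call takes 0.05 s, during which the arm holds its last target. There are 200 camera calls.

TASK

The small hydraulic tablet press on the pharmacy bench is still pumped up. Crack its red release valve open by turning it anticlockwise about an eighth of a turn, never more than a quarter, and let the platen sink slowly under its own weight until it is fully down. Leave the red valve cracked open, and do not turn the black gauge valve.

Things in the scene. Friction and masses are not known exactly. Their poses are not given: they have to be found in the camera images.
- release_valve (a joint): Angle of the red valve, rad, growing as it opens (anticlockwise from above). Starts 0 to 0.12 (closed). The press begins to sink at about 0.3 (17 degrees); about 0.8 (45 degrees) is right; more than a quarter turn (1.57) dumps the pressure and is wrong; its stop is only at 2.6. It turns stiffly (0.08 N m) and stays where it is left.
- release_valve_grip (a point): Centre of the red valve's T-bar, on its upright turning axis. Bar 56 mm long (along this point's x, turning with it), 14 wide (y), 22 tall (z up), on a 12 mm stem. Its underside is 29 mm above the flat white pump block (190 x 150 mm, top 90 mm above the bench); under it only a 34 mm steel seat, 10 mm high, with a 20 mm brass collar up to 16 mm.
- ram (a joint): Descent of the platen, m: 0 raised (start), 0.030 fully down. Yellow disc 92 mm across and 12 thick carrying a fixed brass die, between two 24 mm columns under a crosshead; top 147 mm above the bench when raised. Once the red valve is cracked it sinks by itself at 5 to 10 mm/s (3 to 7 s). Frame 297 mm tall, starting 130 mm or more from the valve, towards the bar's +y (closed).
- gauge_valve_end (a point): One end of the T-bar of the black gauge valve, at the bar's mid height, 28 mm from its upright turning axis, towards the bar's other end along this point's -x. The valve has the red one's shape and stands 90 mm from it on the same block, roughly in line with the red bar's length when closed. A bystander to be left as it is. Which of the two stands nearer the robot changes.

How it is judged:
By the outcome, as a careful person would: the job done as asked, in the order asked, and still so for the second after the job is handed in, with the robot touching nothing.
It also fails if it takes over 40 s, if anything falls off the work surface, if the arm or the gripper's body presses on something with over 40 N, if the wrist force passes 120 N, or if a joint passes its speed limit or range.

## Working session

There is one attempt and no reset: what is moved stays moved. The work goes in short steps, each a Python script; the robot and the scene stay as the last script left them, time stands still between calls to the robot, and variables do not carry over. Pictures are saved under pics/ and viewed, at most 10 in all, crops included, and the job is handed in when it is done.

```bash
mkdir -p pics; cat > h.py <<'E'
from plant import env
import numpy as np, cv2
def save(f,n): cv2.imwrite('pics/'+n,np.ascontiguousarray(f["pixels"][:,:,::-1]))
def back(f,uv,z):
    K,R,t=[np.array(f[k],float) for k in("intrinsics","R","t")]
    c=-R.T@t; d=(np.c_[np.atleast_2d(uv),np.ones(len(np.atleast_2d(uv)))]@np.linalg.inv(K).T)@R
    return c+d*((z-c[2])/d[:,2])[:,None]
def bar(f,thing,z):
    """centre & length-axis of thing's mask projected on height z"""
    for r in env.regions_of(f,thing)[:2]:
        v,u=np.nonzero(r["mask"])
        if len(v)<5: continue
        P=back(f,np.c_[u,v],z)[:,:2].astype(np.float32)
        print(thing,round(r["confidence"],2),len(v),'uv',u.mean().round(),v.mean().round(),'minrect',cv2.minAreaRect(P),'mean',P.mean(0))
E
python3 - <<'E'
from h import *
for n in("top","scene"):
    f=env.grab_frame(n); save(f,n+'1.png')
    for th in("release_valve_grip","release_valve","gauge_valve_end","ram"):
        print(n,th,[(np.round(b["centre"]),round(b["confidence"],2)) for b in env.boxes_of(f,th)[:3]])
    for th in("release_valve_grip","gauge_valve_end"): bar(f,th,141)
a=cv2.imread('pics/top1.png');b=cv2.imread('pics/scene1.png')
cv2.imwrite('pics/both.png',cv2.resize(np.vstack([a,b]),(480,600)))
print(env.read_state()["time"],env.read_state()["tcp_rot"])
E
```

```text
top release_valve_grip [(array([619.,  -8., 141.]), 0.63)]
top release_valve [(array([621., -10., 141.]), 0.48)]
top gauge_valve_end [(array([532.,   2., 144.]), 0.67)]
top ram [(array([590., 219., 147.]), 0.63)]
release_valve_grip 0.63 237 uv 349.0 192.0 minrect ((623.76318359375, -10.69051742553711), (15.817419052124023, 58.1612434387207), 76.45803833007812) mean [624.69305  -10.974197]
gauge_valve_end 0.83 253 uv 342.0 241.0 minrect ((535.9769897460938, 2.1769676208496094), (56.61942672729492, 16.166622161865234), 18.915206909179688) mean [535.18097     1.6251769]
scene release_valve_grip [(array([624.,  -7., 134.]), 0.82)]
scene release_valve [(array([626.,  -7., 142.]), 0.93)]
scene gauge_valve_end [(array([543.,   7., 135.]), 0.76)]
scene ram [(array([634., 231., 146.]), 0.76)]
release_valve_grip 0.58 400 uv 286.0 218.0 minrect ((632.3914794921875, -0.14215469360351562), (67.81004333496094, 42.64485549926758), 9.185991287231445) mean [634.8385     1.734135]
release_valve_grip 0.42 267 uv 321.0 199.0 minrect ((545.2857666015625, 10.78227424621582), (82.89109802246094, 24.30214500427246), 25.712757110595703) mean [547.9058    12.778753]
gauge_valve_end 0.75 224 uv 322.0 199.0 minrect ((545.4556274414062, 11.562007904052734), (75.87682342529297, 22.106204986572266), 25.261539459228516) mean [548.1592   13.39593]
gauge_valve_end 0.22 2508 uv 400.0 265.0 minrect ((606.1715698242188, 217.0682830810547), (129.10781860351562, 90.42089080810547), 18.742408752441406) mean [611.77374 219.694  ]
0.7 [ 2.24407413e-06  1.95145374e-01  9.80774328e-01 -6.47840447e-06]
```

View pics/top1.png

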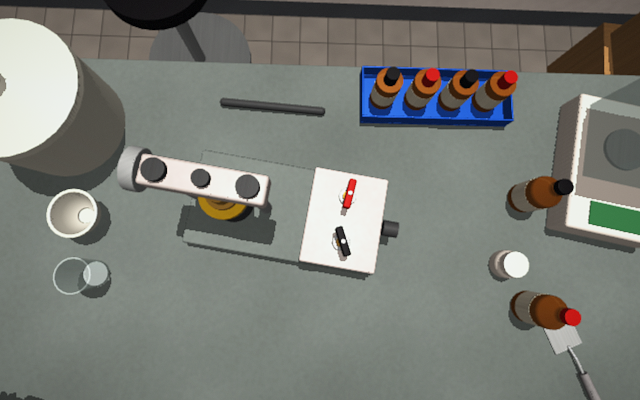

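View pics/scene1.png

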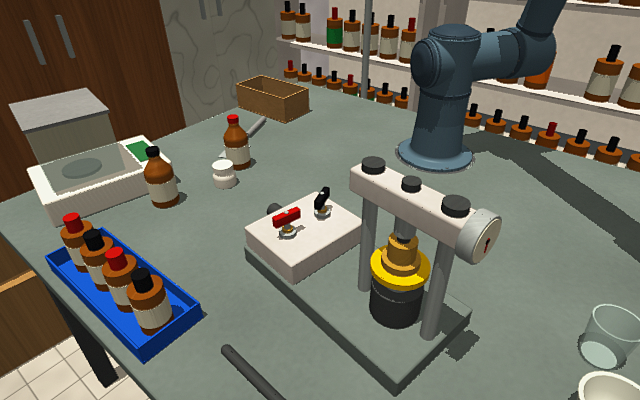

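The top view shows the red valve at about (349,192) and the black one at (342,241), nearer the robot. The press is on the left, with its crosshead spanning roughly (125..270, 180). Network positions agree: red centre about (623,-10) and the valves 90 mm apart. I'll go around and over the frame to look from the wrist camera.

```bash
cat >> h.py <<'E'
from scipy.spatial.transform import Rotation as Ro
def q(adeg):
    a=np.radians(adeg); c,s=np.cos(a),np.sin(a)
    x,y,z,w=Ro.from_matrix(np.array([[-s,c,0],[c,s,0],[0,0,-1]]).T@np.eye(3) if 0 else np.c_[[-s,c,0],[c,s,0],[0,0,-1]]).as_quat()
    return [w,x,y,z]
E
sed -i 's/Ro.from_matrix(.*).as_quat()/Ro.from_matrix(np.c_[[-s,c,0],[c,s,0],[0,0,-1]]).as_quat()/' h.py
python3 - <<'E'
from h import *
for a in(76.5,118,-103.5,-62): 
    s=env.solve_ik([624,-11,114],q(a)); print(a,None if s is None else np.round(s,2))
env.move_pose([220,400,430],q(76.5))
env.move_pose([440,0,400],q(76.5))
env.move_pose([600,-11,300],q(76.5))
env.command_gripper(50,30)
f=env.grab_frame("wrist"); save(f,'w1.png')
for th in("release_valve_grip","gauge_valve_end"):
    bar(f,th,141)
    print([(np.round(b["centre"]),round(b["confidence"],2)) for b in env.boxes_of(f,th)[:2]])
s=env.read_state();print(s["time"],s["ee_pos"],np.round(s["joints"],2),s["grip_width"])
E
```

```text
76.5 [-0.2   0.31  1.7  -0.    1.13 -1.53]
118 [-0.2   0.31  1.7  -0.    1.13 -2.26]
-103.5 [-0.2   0.31  1.7  -0.    1.13  1.61]
-62 [-0.2   0.31  1.7  -0.    1.13  0.88]
release_valve_grip 0.94 685 uv 321.0 198.0 minrect ((619.8578491210938, -11.005637168884277), (13.73810863494873, 57.373687744140625), 76.35718536376953) mean [620.3079   -10.834693]
[(array([619., -11., 148.]), 0.67), (array([592., 212., 148.]), 0.3)]
gauge_valve_end 0.69 926 uv 312.0 110.0 minrect ((533.326416015625, 0.8275699615478516), (56.3351936340332, 14.88416862487793), 17.347978591918945) mean [532.7553     0.758772]
[(array([529.,   5., 139.]), 0.65)]
4.95 [599.95592039 -11.02604695 299.95925349] [-0.21  0.08  1.62  0.    1.44 -1.54] 49.97763984623884
```

View pics/w1.png

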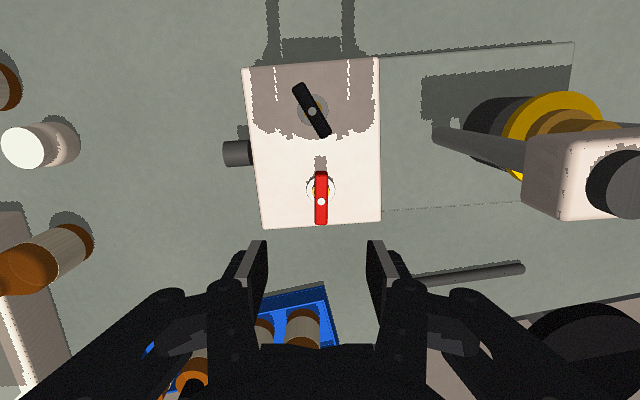

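The wrist view shows the red bar upright at (321,198) and the black valve at (312,110), so the gripper closes across the red bar. Centre is about (621,-11) with bar yaw -13.6°, which agrees with the top view. Next I descend and grip.

```bash
python3 - <<'E'
from h import *
A=76.4; C=[621,-11]
def st(m):
    s=env.read_state(); print(m,round(s["time"],2),np.round(s["ee_pos"],1),'F',np.round(s["ft_force"],1),'T',np.round(s["ft_torque"],2),'w',round(s["grip_width"],1),'ff',np.round(s["finger_force"],1),flush=True); return s
env.move_pose(C+[190],q(A)); st('above')
env.move_straight(C+[114],vel=60); s=st('down')
if np.abs(s["ft_force"]).max()<15:
    env.command_gripper(5,25); st('grip')
    f=env.grab_frame("wrist"); save(f,'w2.png')
E
```

```text
above 5.47 [621.3 -11.1 190.6] F [0.  0.3 0.9] T [ 0.03 -0.02 -0.  ] w 49.9 ff 0.0
down 6.89 [621.4 -11.1 114.6] F [-0.3  0.   0.7] T [ 0.01 -0.03  0.03] w 50.2 ff 0.0
grip 7.3 [621.  -11.5 114.4] F [-2.  -2.3  2. ] T [-0.33  0.25 -0.06] w 13.4 ff 28.8
```

View pics/w2.png

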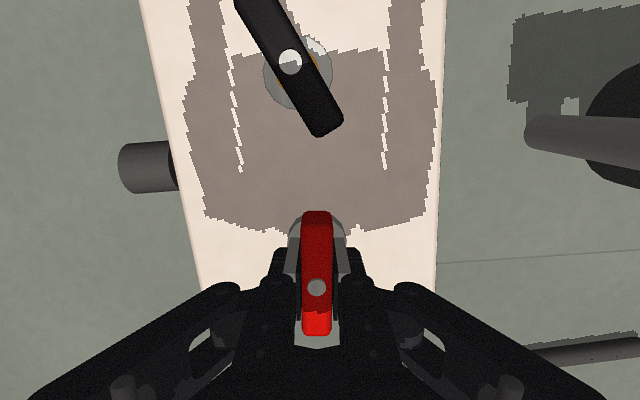

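The picture shows the red bar held squarely between the pads, axis screw at (317,288), clear of the black valve at (290,62). Now I turn 42° anticlockwise and let go.

```bash
python3 - <<'E'
from h import *
C=[621,-11]
def st(m):
    s=env.read_state(); print(m,round(s["time"],2),np.round(s["ee_pos"],1),'F',np.round(s["ft_force"],1),'T',np.round(s["ft_torque"],2),'w',round(s["grip_width"],1),flush=True); return s
for a in(86.4,97,108,118.4):
    env.move_pose(C+[114],q(a)); s=st(a)
    if np.abs(s["ft_force"]).max()>40: break
env.command_gripper(45); st('open')
env.move_straight(C+[230],vel=80); st('up')
env.move_pose([600,-11,300],q(76.5))
f=env.grab_frame("wrist"); save(f,'w3.png')
for th in("release_valve_grip","gauge_valve_end"): bar(f,th,141)
f=env.grab_frame("scene"); save(f,'s3.png')
print([(np.round(b["centre"]),round(b["confidence"],2)) for b in env.boxes_of(f,"ram")[:2]]); st('end')
E
```

```text
86.4 7.64 [621.  -11.8 114.4] F [-2.  -3.6  3.6] T [-0.62  0.39  0.17] w 13.4
97 7.94 [621.  -12.1 114.4] F [-3.  -5.8  3.3] T [-0.83  0.44  0.05] w 13.5
108 8.24 [621.1 -12.3 114.4] F [-2.6 -6.3  2.8] T [-0.95  0.44  0.04] w 13.8
118.4 8.53 [621.1 -12.6 114.4] F [-1.8 -7.7  3.2] T [-1.07  0.38  0.02] w 13.4
open 8.94 [620.9 -10.6 113.8] F [ 1.1  0.2 -0.4] T [-0.05  0.02  0.05] w 44.7
up 10.54 [620.7 -10.9 229.3] F [-0.  -0.9 -0. ] T [-0.   -0.05 -0.03] w 45.0
release_valve_grip 0.66 831 uv 320.0 198.0 minrect ((619.6505126953125, -10.088638305664062), (57.765602111816406, 17.685894012451172), 28.103187561035156) mean [619.2046   -10.847501]
release_valve_grip 0.45 840 uv 311.0 110.0 minrect ((533.1044921875, 0.8579273223876953), (55.05278015136719, 13.719138145446777), 17.708080291748047) mean [532.4262       0.68642735]
gauge_valve_end 0.86 889 uv 312.0 111.0 minrect ((533.1301879882812, 0.9654626846313477), (55.21772384643555, 14.647597312927246), 17.960704803466797) mean [532.65027      0.80656093]
[(array([630., 228., 130.]), 0.89)]
end 11.52 [599.8 -11.  299.1] F [-0.9 -0.3  0.1] T [-0.02  0.    0.02] w 45.2
```

View pics/s3.png

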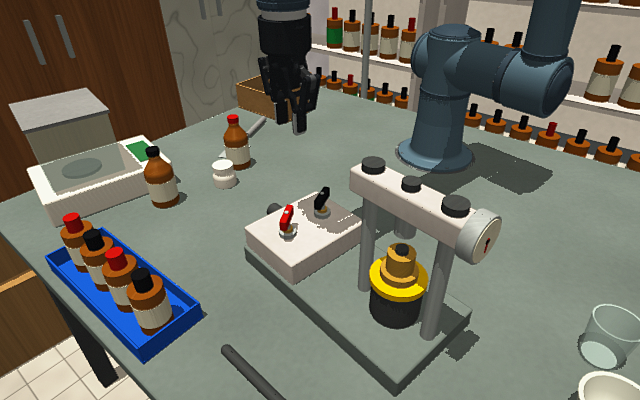

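The red bar at (287,220) has turned about 42° anticlockwise. The platen at (398,278) is sinking and the black valve is unchanged (yaw still about 17.7°). I'll wait until the platen stops moving.

```bash
python3 - <<'E'
from h import *
for i in range(5):
    env.dwell(1.5); f=env.grab_frame("scene")
    m=env.regions_of(f,"ram"); b=env.boxes_of(f,"ram")
    p=f["pixels"].astype(int); y=(p[:,:,0]>170)&(p[:,:,1]>130)&(p[:,:,2]<60); y[:,:340]=0;y[:,460:]=0
    v=np.nonzero(y[200:340])[0]+200
    print(round(env.read_state()["time"],2),[np.round(x["centre"]) for x in b[:1]],v.mean().round(2),np.percentile(v,98))
save(f,'s4.png')
f=env.grab_frame("wrist"); bar(f,"release_valve_grip",141); bar(f,"gauge_valve_end",141)
E
```

```text
13.17 [array([630., 228., 122.])] 280.04 298.0
14.82 [array([632., 230., 125.])] 280.12 298.0
16.47 [array([632., 231., 124.])] 280.09 298.0
18.12 [array([632., 230., 121.])] 280.01 298.0
19.77 [array([632., 230., 121.])] 280.06 298.0
release_valve_grip 0.61 815 uv 321.0 198.0 minrect ((620.091064453125, -10.437948226928711), (57.55121994018555, 17.27240753173828), 26.628963470458984) mean [619.34314  -10.783727]
gauge_valve_end 0.88 829 uv 311.0 110.0 minrect ((533.041259765625, 0.8478660583496094), (54.752681732177734, 13.792332649230957), 17.850210189819336) mean [532.5645       0.77364254]
```

View pics/s4.png

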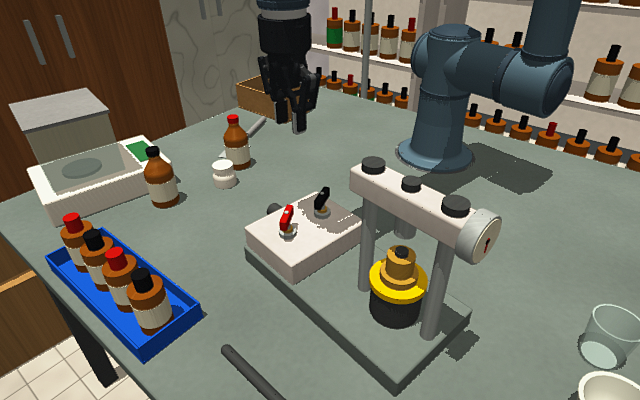

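The platen has been still since about 13 s. I'll check that its drop is really 30 mm by comparing measured pixels with the projected geometry.

```bash
python3 - <<'E'
from h import *
f=env.grab_frame("scene"); K,R,t=[np.array(f[k],float) for k in("intrinsics","R","t")]
def pr(X): c=K@(R@np.array(X,float)+t); return c[:2]/c[2]
import itertools
for n in("scene1","s3","s4"):
    p=cv2.imread(f'pics/{n}.png')[:,:,::-1].astype(int); y=(p[:,:,0]>170)&(p[:,:,1]>130)&(p[:,:,2]<60); y[:,:340]=0;y[:,460:]=0;y[:200]=0;y[340:]=0
    v,u=np.nonzero(y); print(n,u.min(),u.max(),v.max(),len(v), 'col398 bottom',[np.nonzero(y[:,c])[0].max() for c in(390,400,410)])
r=env.boxes_of(f,"ram")[0]["centre"]
for z in(135,115,105): # disc underside raised / 20 / 30 down
    P=[pr([c[0]+46*np.cos(a),c[1]+46*np.sin(a),z]) for c in[(605,222)] for a in np.linspace(0,6.28,200)]
    P=np.array(P); print(z,P.min(0).round(1),P.max(0).round(1))
E
```

```text
scene1 370 423 285 882 col398 bottom [np.int64(282), np.int64(285), np.int64(284)]
s3 369 423 296 984 col398 bottom [np.int64(294), np.int64(296), np.int64(296)]
s4 369 423 299 997 col398 bottom [np.int64(297), np.int64(299), np.int64(298)]
135 [373.3 245.6] [433.1 287.2]
115 [372.5 254.5] [431.2 296.5]
105 [372.1 258.9] [430.3 301. ]
```

The measured drop is 14 px, and 30 mm should give 13.8 px, so the platen is fully down. The valve is still cracked and the robot is clear.

```bash
python3 -c "
from h import *
print(env.job_done(), env.read_state()['time'])"
```

```text
the job is handed in; nothing more can be done
the job is handed in; nothing more can be done
```

I turned the red valve about 42° anticlockwise and left it cracked open; the platen is fully down (drop measured at about 30 mm), the black gauge valve was not turned, and the job was handed in at about 20 s.

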